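# Put the red sign marker away in the sprung-lid caddy

## Task

Put the fat red marker away in the marker caddy: press the orange tab on the caddy's front so that its sprung lid pops up, then push the lid gently all the way back until it rests open against its stop. Take the red marker from the wooden stand and lower it upright into the well with the red ring until it stands on the bottom, letting go only when it is at or close to the bottom. Do not let the lid slam back, and leave the blue marker and the other things on the counter where they are.

Things in the scene. Friction and masses are not known exactly. Their poses are not given: they have to be found in the camera images.
- caddy: marker caddy, fixed: cream block 130 (x) x 170 (y) x 105 high, origin at centre of underside, -x side is the front, z up. A dark hood lid (65 high, hinged at the rear +x top edge) covers its top deck. Two blind wells in the deck at x -12, y +34 and -34: 26 bore, 3 mm chamfer, 95 deep. The tab's dark housing (z 70 to 136) juts 75 mm out of the front, 54 mm wide, at y = 0
- tab_top (a point): centre of the top face of the orange release tab (36 x 44 mm), in front of the lid, about 150 mm above the counter. Pressed straight down about 8 mm against a spring (1.4 N at first, 4.2 N at its stop) it frees the lid; it springs back when let go. The lid's front face is 50 mm behind this point and the lid moves only up and away from it
- lid (a joint): lid angle, rad: 0 shut and latched, 1.75 fully back at its stop, just past upright. Freed, a spring pin pops it up part way, to about 0.7 (0.5 to 1.0); the stiff hinge roughly holds it there and it must be pushed on (1 to 4 N at the lip, e.g. with closed fingertips in front of the lip, tips 20 mm below it, pushing rearward and rising with it along its arc)
- lid_lip (a point): middle of the lower front edge of the lid (moves with the lid), 130 mm from the hinge line; the lip is 170 mm wide, so it can also be pushed 50 mm or 55 mm to either side of this point, clear of the orange tab
- lid_hinge (a point): middle of the lid's hinge line, at the rear top edge of the block, axis along the caddy's y. With the lid up, a thin steel lift pin stands 22 mm above the deck near the left (+y) edge, 35 mm ahead of the hinge
- red_well_mouth (a point): centre of the mouth of the well marked with a red ring (39 mm ring lying on the deck), at deck height; which of the two wells it is varies. Hidden under the lid until that is open. Well 26 mm bore, 95 mm deep, axis vertical
- red_marker_center (a point): centre (half-way up) of the fat red marker: cylinder 22 mm in diameter, 150 long, about 60 g, white band 95 to 103 mm above its foot. It stands upright in one of the two holes of the stand, 110 mm showing. Down in the well its top 55 mm stay above the deck, the white band just above the deck: grip it within its top 35 mm
- red_marker_foot (a point): centre of the red marker's lower end, z of the marker points up to its top end
- blue_marker_center (a point): centre of the blue marker, same shape, standing in the other hole of the stand; stays there
- stand: fixed wooden stand 80 (x) x 160 (y) x 50 mm high, origin at the centre of its underside, z up; two 26 mm holes 40 mm deep at y +37.5 and -37.5 mm, each with a marker in it
- tape_roll: brown ring of tape, 100 mm across, 48 mm high, origin under its centre; leave it
- card_pack: pack of cards 130 x 180 x 32 mm, origin under its centre; leave it
- stapler: red stapler 140 x 36 x 42 mm, origin under its centre, lying on the counter; leave it

How it is judged:
By the outcome, as a careful person would: the job done as asked, in the order asked, and still so for the second after the job is handed in, with the robot touching nothing.
It also fails if it takes over 66 s, if anything falls off the work surface, if the arm or the gripper's body presses on something with over 40 N, if the wrist force passes 120 N, or if a joint passes its speed limit or range.

## Robot

A 6-joint arm with a two-finger parallel gripper is mounted at the origin on the work surface. World frame = base frame: x ahead of the robot, y to its left, z up, the work surface at z = 0. Lengths are in m, angles in rad, forces in N, time in s.
With the tool pointing down it reaches from about 0.275 to 0.875 m from the base axis. Payload 12.5 kg.
Tool frame: the origin (TCP) lies at the very end of the fingers, on their centre line; the grasp point (between the pads) lies 19 mm behind it (r.pinch_z is the distance from the TCP to the grasp point, in m); x points along the fingers, z is the direction in which the jaws open and shut, and the axes are right-handed (so a half turn about x gives the same grasp; the last joint's range is limited). The gripper opens to 85 mm and grips with 20 to 120 N. Pads are 22 mm wide; open, the fingers measure 114 mm over their backs; the gripper's body (76 mm by 85 mm) begins 54 mm behind the grasp point. The pads swing forward as they close: fully open they stand 13 mm farther back than shut.
Start: joints at [-1.302, 0.351, 1.652, -0, 1.139, -0.085], TCP at [0.191, -0.516, 0.231] pointing down, gripper open.
Joint ranges: [-2.75, 2.75], [-0.79, 2.1], [0.01, 2.65], [-1.57, 4.71], [0.07, 3.14], [-2.87, 2.87]. Speed limits (rad/s): [2.22, 2.22, 2.79, 3.14, 3.14, 3.14].

## Interface

Orientations are given as a rotation vector (axis times angle).
In Python, from plant import r gives the robot as it stands.
- The arm moves only by the tool play_rows, never from a script. Its arguments are lists of equal length, an entry for each row: "grip": the closure, from -1 (fully open) to 1 (shut); "travel": the shift along the tool's x, y, z scaled (see below), a list of three; "roll": the turn about the tool's x scaled (see below). In form: {"grip": [grip, ...], "travel": [[dx, dy, dz], ...], "roll": [roll, ...]}. A call has 1 to 20 rows; each row is the pose to reach, as a shift and turn from the pose commanded when the call began, along the tool's axes at that moment; what a row does not reach only later rows make up. The controller multiplies each number of a shift by 0.1 m and each number of a turn by 120 degrees. A row lasts 1/12 s, in which the tool goes at most 41.7 mm and 7.16 degrees, less where a joint would pass 70% of its speed; a pose out of reach is approached as far as the arm can. A call with a number of a shift or a turn outside -1 to 1 is refused whole. A call with a gripper value outside its range is refused whole. The fingers move at their own pace and stop on an object; "force" is the grip in N (left out, the last holds). Time passes only in rows, so rows that repeat a pose let the fingers close. It gives the time, the measured TCP pose, the force and the opening at its end, in the units of the state.
- r.get_obs(): the state, without advancing time (a new reading comes with each control period).
- r.camera(name): name is "scene" or "side" or "wrist"; returns a dict with "image" (420x560x3 uint8, blue, green, red), "fx", "fy", "cx", "cy" (pixels), "cam_to_world" (4x4, takes a point from camera to world coordinates). Camera axes: x right, y down, z forward; pixel columns grow to the right and rows downward; lengths in m; the calibration is good to about 2 mm. A picture is of the moment at which its call begins. There is no depth.
- r.finish_job(): hands the job in, once; it reports no verdict.
The state is a dict: "time_s": time; "joints": joint angles; "joint_velocities": joint speeds; "joint_efforts": joint torques, N m; "eef_pos": TCP position; "ee_rot": TCP orientation; "wrist_force": force on the tool from outside, world axes, zero at the start; "torque": the same for the moment, N m; "gripper_width": opening from 0.0 (shut) to 1.0 (fully open).
Only numpy, scipy, OpenCV 4.12 (cv2) and the standard library are available. Lean on these libraries where they do the work, as an engineer would, in place of code of your own. Each camera call takes 0.05 s, during which the arm holds its last target. There are 200 camera calls.

## Working session

There is one attempt and no reset: what is moved stays moved. The work goes in short steps, Python scripts to look and compute and a tool call to move; the robot and the scene stay as the last step left them, time stands still between calls to the robot, and variables do not carry over. Pictures are saved under pics/ and viewed, about 8 in all and at most 12, crops included, and the job is handed in when it is done.

Besides the shell and the picture viewer there is one more tool, called after "Emit:" as name(argument=value, ...), one argument or row to a line, values as JSON. play_rows: Moves the arm, as the interface text tells. Shifts and turns lie within -1 to 1; 1 stands for 0.1 m of shift or 120 degrees of turn. Its arguments: {"type":"object","properties":{"grip":{"type":"array"},"travel":{"type":"array"},"roll":{"type":"array"},"force":{"type":"number"}},"required":["grip","travel","roll"]}

```bash
mkdir -p pics; ls
python3 - <<'E'
from plant import r
import cv2,numpy as np
o=r.get_obs();print(o)
for n in("scene","side"):
    c=r.camera(n);cv2.imwrite(f"pics/{n}0.png",c["image"]);print(n,c["fx"],c["cx"],c["cy"],np.round(c["cam_to_world"],3).tolist())
E
```

```text
pics
{'time_s': 0.0, 'joints': array([-1.30158286e+00,  3.51273673e-01,  1.65242967e+00, -7.63616390e-06,
        1.13908976e+00, -8.45976298e-02]), 'joint_velocities': array([ 0.00067773,  0.00016013,  0.00030434,  0.00069428, -0.00062338,
        0.00027263]), 'joint_efforts': array([-1.25244045e-03, -5.06109810e+01, -2.91413695e+01, -1.64178332e-04,
        4.47719052e-03, -1.11257725e-05]), 'eef_pos': array([ 0.19049634, -0.51560273,  0.2307358 ]), 'ee_rot': array([ 0.94549409,  1.35701541, -0.94423512]), 'wrist_force': array([ 0.43084622,  0.9314675 , -0.64747149]), 'torque': array([-0.01664677, -0.01968044, -0.00589992]), 'gripper_width': 1.0038572445221003}
scene 384.718971296185 282.0539296772457 209.83060013553035 [[0.107, 0.629, -0.77, 1.368], [0.994, -0.05, 0.097, -0.079], [0.023, -0.776, -0.63, 0.77], [0.0, 0.0, 0.0, 1.0]]
side 473.36880214231104 278.29940767028285 210.58610641593975 [[-0.742, -0.306, 0.597, -0.239], [-0.671, 0.347, -0.656, 0.939], [-0.006, -0.887, -0.462, 0.772], [0.0, 0.0, 0.0, 1.0]]
```

View pics/scene0.png

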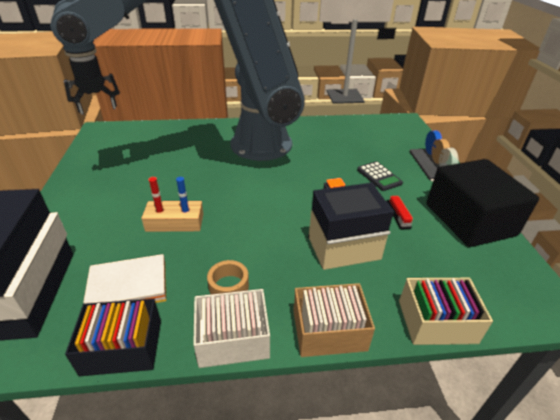

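View pics/side0.png

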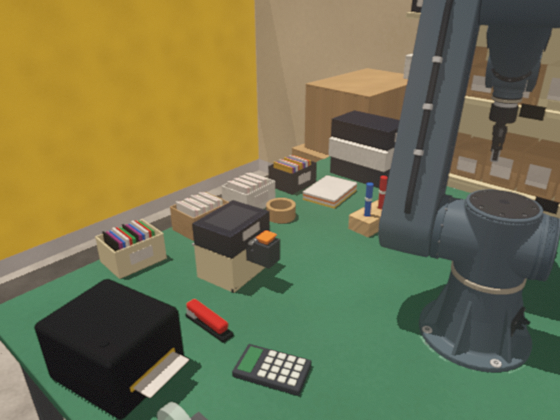

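The scene view shows the red marker at (156,195), the blue at (183,195), and the caddy at (350,225) with the orange tab at (335,184). In the side view the tab is at (266,238) and the lid top at (233,217). Next I'll measure them.

```bash
cat > h.py <<'E'
import cv2,numpy as np
from plant import r
def ray(c,u,v):
    d=c["cam_to_world"][:3,:3]@np.array([(u-c["cx"])/c["fx"],(v-c["cy"])/c["fy"],1]);return c["cam_to_world"][:3,3],d
def onz(c,u,v,z):
    p,d=ray(c,u,v);return p+d*(z-p[2])/d[2]
def tri(c1,a,c2,b):
    p,d=ray(c1,*a);q,e=ray(c2,*b);s=np.linalg.lstsq(np.c_[d,-e],q-p,rcond=None)[0]
    x,y=p+d*s[0],q+e*s[1];return (x+y)/2,np.linalg.norm(x-y)
def mask(c,h0,h1,box,s=150,v=80):
    h=cv2.cvtColor(c["image"],cv2.COLOR_BGR2HSV);m=cv2.inRange(h,(h0,s,v),(h1,255,255))
    k=np.zeros_like(m);x0,y0,x1,y1=box;k[y0:y1,x0:x1]=m[y0:y1,x0:x1];return k
def blob(m):
    y,x=np.nonzero(m);return (x.mean(),y.mean()),len(x),(x.min(),y.min(),x.max(),y.max())
E
python3 - <<'E'
from h import *
S=r.camera("scene");D=r.camera("side")
def both(c,box,v=60):  # red both hue ends
    return mask(c,0,5,box,v=v)|mask(c,172,179,box,v=v)
for n,c,b in(("S",S,(145,172,170,215)),("D",D,(372,170,395,215))):
    m=both(c,b);print(n,"red",blob(m)); y,x=np.nonzero(m); t=y.min();u=x[y<t+3].mean();print(onz(c,u,t+1,.160),u,t)
for n,c,b in(("S",S,(172,172,195,215)),("D",D,(358,178,378,220))):
    m=mask(c,100,130,b,v=60);print(n,"blue",blob(m)); y,x=np.nonzero(m); t=y.min();u=x[y<t+3].mean();print(onz(c,u,t+1,.160))
a=blob(mask(S,5,18,(320,175,350,192),s=200,v=150));b=blob(mask(D,5,18,(250,228,285,250),s=200,v=150))
print("tab",a,b,onz(S,*a[0],.15),onz(D,*b[0],.148))
for n,c,(x0,y0,x1,y1) in(("S",S,(295,165,405,275)),("D",D,(185,190,290,295))):
    cv2.imwrite(f"pics/{n}c.png",cv2.resize(c["image"][y0:y1,x0:x1],None,fx=5,fy=5,interpolation=cv2.INTER_CUBIC)[:600,:])
E
python3 -c "
import cv2,numpy as np
a=cv2.imread('pics/Sc.png');b=cv2.imread('pics/Dc.png')
f=lambda i:cv2.resize(i,(0,0),fx=.72,fy=.72)
a,b=f(a),f(b);h=min(len(a),len(b));cv2.imwrite('pics/cad.png',np.hstack([a[:h],b[:h]]));print(a.shape,b.shape)"
```

```text
S red ((np.float64(155.46560846560845), np.float64(193.43915343915344)), 189, (np.int64(149), np.int64(177), np.int64(162), np.int64(211)))
[ 0.4558993  -0.32751583  0.16      ] 152.2941176470588 177
D red ((np.float64(382.06293706293707), np.float64(188.979020979021)), 143, (np.int64(378), np.int64(175), np.int64(386), np.int64(207)))
[ 0.46046043 -0.33515429  0.16      ] 383.1875 175
S blue ((np.float64(181.7292817679558), np.float64(191.6353591160221)), 181, (np.int64(176), np.int64(177), np.int64(187), np.int64(210)))
[ 0.46141285 -0.25332373  0.16      ]
D blue ((np.float64(368.7857142857143), np.float64(188.07142857142858)), 14, (np.int64(365), np.int64(183), np.int64(372), np.int64(215)))
[ 0.46013067 -0.25164082  0.16      ]h.py:14: RuntimeWarning: Mean of empty slice.
  y,x=np.nonzero(m);return (x.mean(),y.mean()),len(x),(x.min(),y.min(),x.max(),y.max())
  ret = ret.dtype.type(ret / rcount)
Traceback (most recent call last):
  File "h.py", line 14, in blob
    y,x=np.nonzero(m);return (x.mean(),y.mean()),len(x),(x.min(),y.min(),x.max(),y.max())
                                                         ~~~~~^^
ValueError: zero-size array to reduction operation minimum which has no identity
[ WARN:0@0.015] global loadsave.cpp:275 findDecoder imread_('pics/Sc.png'): can't open/read file: check file path/integrity
[ WARN:0@0.015] global loadsave.cpp:275 findDecoder imread_('pics/Dc.png'): can't open/read file: check file path/integrity
Traceback (most recent call last):
cv2.error: OpenCV(4.12.0) /io/opencv/modules/imgproc/src/resize.cpp:4208: error: (-215:Assertion failed) !ssize.empty() in function 'resize'
```

Run:
```python
from h import *
S=r.camera("scene");D=r.camera("side")
a=blob(mask(S,3,25,(320,175,350,192),s=140,v=100));b=blob(mask(D,3,25,(250,228,285,250),s=140,v=100))
print("tab",a,b,onz(S,*a[0],.15),onz(D,*b[0],.148))
ims=[]
for n,c,(x0,y0,x1,y1) in(("S",S,(295,170,395,270)),("D",D,(190,195,290,295))):
    ims.append(cv2.resize(c["image"][y0:y1,x0:x1],None,fx=4,fy=4,interpolation=cv2.INTER_CUBIC))
cv2.imwrite("pics/cad.png",np.hstack(ims))
```

```text
tab ((np.float64(335.3), np.float64(182.64)), 150, (np.int64(327), np.int64(178), np.int64(344), np.int64(188))) ((np.float64(265.5668449197861), np.float64(236.62566844919786)), 187, (np.int64(256), np.int64(230), np.int64(275), np.int64(244))) [0.50198671 0.17896037 0.15      ] [0.49530083 0.18275987 0.148     ]
```

View pics/cad.png

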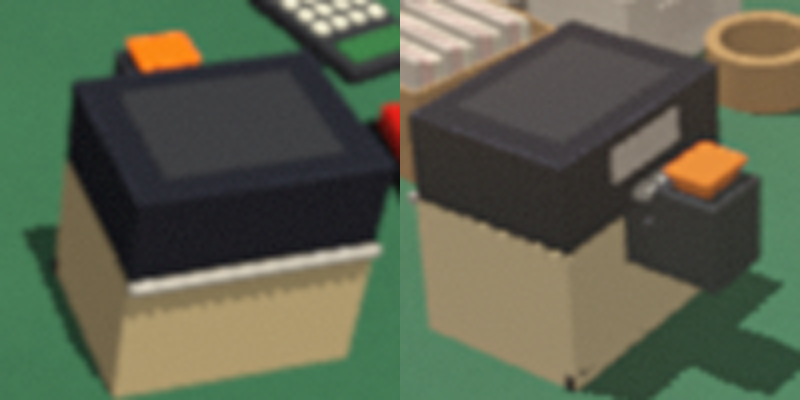

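Both crops are clear: the tab is in front of the lid. The lid top corners are at scene (314,191), (375,184), (393,211), (330,221), and side (194,223), (233,200), (269,212), (232,237).

Run:
```python
from h import *
S=r.camera("scene");D=r.camera("side")
for c,P in((S,[(313.75,191.25),(374.5,183.75),(393.25,211.25),(330,221.25)]),(D,[(269.25,212),(232,237),(193.75,223),(233,200.5)])):
    Q=np.array([onz(c,*p,.17)[:2] for p in P]);print(Q.round(3).tolist(),Q.mean(0).round(4))
    e=[np.degrees(np.arctan2(*(-(Q[1]-Q[0]),)[0][::1])) ,0]
    for i,j,off in((0,1,90),(3,2,90),(0,3,0),(1,2,0)):
        d=Q[j]-Q[i];print(round(np.degrees(np.arctan2(d[1],d[0]))-off,1),np.linalg.norm(d).round(3))
from scipy.spatial.transform import Rotation as R
print(R.from_rotvec(r.get_obs()["ee_rot"]).as_matrix().round(3))
```

```text
[[0.565, 0.105], [0.543, 0.277], [0.663, 0.289], [0.687, 0.123]] [0.6145 0.1984]
7.1 0.173
8.5 0.167
8.4 0.124
5.8 0.12
[[0.553, 0.107], [0.531, 0.266], [0.659, 0.284], [0.68, 0.124]] [0.6056 0.1952]
7.9 0.161
7.3 0.161
7.7 0.128
7.8 0.129
[[-0.     0.938  0.347]
 [ 0.     0.347 -0.938]
 [-1.     0.    -0.   ]]
```

Emit:
play_rows(
  grip=[1,1,1,1,1],
  travel=[
    [-0.2,0.25,-0.25],
    [-0.3,0.5,-0.5],
    [-0.3,0.75,-0.75],
    [-0.3,1,-1],
    [-0.3,1,-1],
  ],
  roll=[0.053,0.106,0.106,0.106,0.106],
)

```text
time_s: 0.82
eef_pos: [0.2511, -0.3833, 0.2615]
ee_rot: [1.111, 1.27, -1.109]
wrist_force: [1.1, -1.4, -0.3]
gripper_width: 0.3
```

Emit:
play_rows(
  grip=[1,1,1,1],
  travel=[
    [0,0.2,-0.33],
    [0,0.4,-0.67],
    [0,0.64,-1],
    [0,0.64,-1],
  ],
  roll=[0,0,0,0],
)

```text
time_s: 1.15
eef_pos: [0.3018, -0.2754, 0.2614]
ee_rot: [1.11, 1.271, -1.108]
wrist_force: [-0.5, -1.3, 0.3]
gripper_width: -0.0
```

Emit:
play_rows(
  grip=[1,1,1,1],
  travel=[
    [0,0.2,-0.33],
    [0,0.4,-0.67],
    [0,0.64,-1],
    [0,0.64,-1],
  ],
  roll=[0,0,0,0],
)

```text
time_s: 1.48
eef_pos: [0.3523, -0.1678, 0.2615]
ee_rot: [1.109, 1.271, -1.106]
wrist_force: [0.0, -0.6, -0.3]
gripper_width: -0.005
```

Emit:
play_rows(
  grip=[1,1,1,1],
  travel=[
    [0,0.2,-0.33],
    [0,0.4,-0.67],
    [0,0.64,-1],
    [0,0.64,-1],
  ],
  roll=[0,0,0,0],
)

```text
time_s: 1.82
eef_pos: [0.4027, -0.0605, 0.2615]
ee_rot: [1.109, 1.27, -1.107]
wrist_force: [0.2, 0.0, 0.4]
gripper_width: -0.0
```

Emit:
play_rows(
  grip=[1,1,1,1],
  travel=[
    [0,0.2,-0.33],
    [0,0.4,-0.67],
    [0,0.64,-1],
    [0,0.64,-1],
  ],
  roll=[0,0,0,0],
)

```text
time_s: 2.15
eef_pos: [0.4532, 0.0466, 0.2614]
ee_rot: [1.11, 1.27, -1.107]
wrist_force: [-0.3, -1.0, 0.6]
gripper_width: -0.003
```

Emit:
play_rows(
  grip=[1,1,1,1],
  travel=[
    [0,0.2,-0.33],
    [0,0.4,-0.67],
    [0,0.62,-1],
    [0,0.62,-1],
  ],
  roll=[0,0,0,0],
)

```text
time_s: 2.48
eef_pos: [0.5014, 0.1536, 0.261]
ee_rot: [1.111, 1.27, -1.108]
wrist_force: [-0.7, 0.5, 0.0]
gripper_width: 0.001
```

Emit:
play_rows(
  grip=[1,1,1,1,1],
  travel=[
    [0.2,0,-0.27],
    [0.5,0,-0.27],
    [0.8,0,-0.27],
    [0.95,0,-0.27],
    [0.95,0,-0.27],
  ],
  roll=[0,0,0,0,0],
)

```text
time_s: 2.9
eef_pos: [0.4943, 0.1754, 0.1631]
ee_rot: [1.108, 1.272, -1.116]
wrist_force: [-0.6, -0.1, -0.0]
gripper_width: -0.001
```

Run:
```python
from h import *
print(r.get_obs()["eef_pos"],r.get_obs()["wrist_force"])
S=r.camera("scene");D=r.camera("side");W=r.camera("wrist")
ims=[cv2.resize(c["image"][y0:y0+100,x0:x0+100],(400,400),interpolation=cv2.INTER_CUBIC) for c,x0,y0 in((S,295,150),(D,200,170))]
cv2.imwrite("pics/tab.png",np.hstack(ims))
cv2.imwrite("pics/w1.png",W["image"])
```

```text
[0.49431445 0.17535547 0.16307971] [-0.63034894 -0.1389746  -0.03910985]
```

View pics/tab.png

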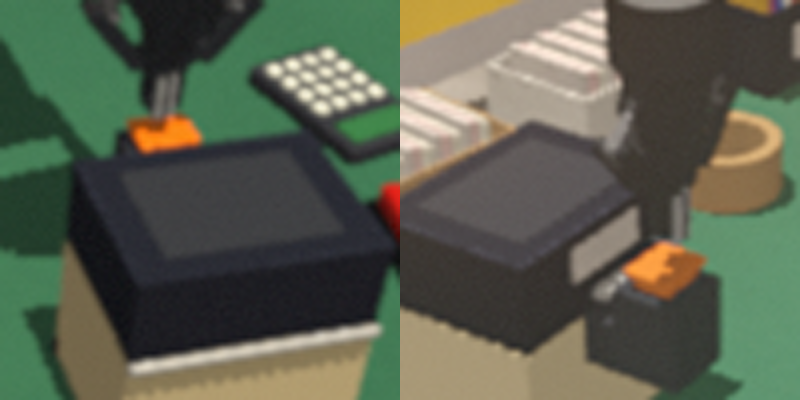

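The view shows the closed fingertips just above the orange tab in both cameras. Next I press straight down.

Emit:
play_rows(
  grip=[1,1,1,1,1],
  travel=[
    [0.08,0.02,-0.04],
    [0.13,0.02,-0.04],
    [0.17,0.02,-0.04],
    [0.2,0.02,-0.04],
    [0.22,0.02,-0.04],
  ],
  roll=[0,0,0,0,0],
)

```text
time_s: 3.47
eef_pos: [0.4974, 0.1811, 0.1443]
ee_rot: [1.112, 1.268, -1.111]
wrist_force: [0.9, 1.6, 3.1]
gripper_width: 0.005
```

Run:
```python
from h import *
print(r.get_obs()["eef_pos"],r.get_obs()["wrist_force"])
S=r.camera("scene");D=r.camera("side")
ims=[cv2.resize(c["image"][y0:y0+100,x0:x0+100],(400,400),interpolation=cv2.INTER_CUBIC) for c,x0,y0 in((S,295,150),(D,200,170))]
cv2.imwrite("pics/tab2.png",np.hstack(ims))
```

```text
[0.49743471 0.1811348  0.14428484] [0.92616291 1.59775951 3.09145593]
```

Emit:
play_rows(
  grip=[1,1,1,1],
  travel=[
    [0.02,0,0],
    [0.04,0,0],
    [0.05,0,0],
    [0.05,0,0],
  ],
  roll=[0,0,0,0],
)

```text
time_s: 3.9
eef_pos: [0.4976, 0.1812, 0.1416]
ee_rot: [1.112, 1.268, -1.11]
wrist_force: [-9.4, -1.3, 29.1]
gripper_width: -0.0
```

Run:
```python
from h import *
print(r.get_obs()["eef_pos"],r.get_obs()["wrist_force"])
S=r.camera("scene");D=r.camera("side")
ims=[cv2.resize(c["image"][y0:y0+100,x0:x0+100],(400,400),interpolation=cv2.INTER_CUBIC) for c,x0,y0 in((S,295,150),(D,200,170))]
cv2.imwrite("pics/tab3.png",np.hstack(ims))
```

```text
[0.49756786 0.18117438 0.14158785] [-9.38873806 -1.33275489 29.14358276]
```

View pics/tab3.png

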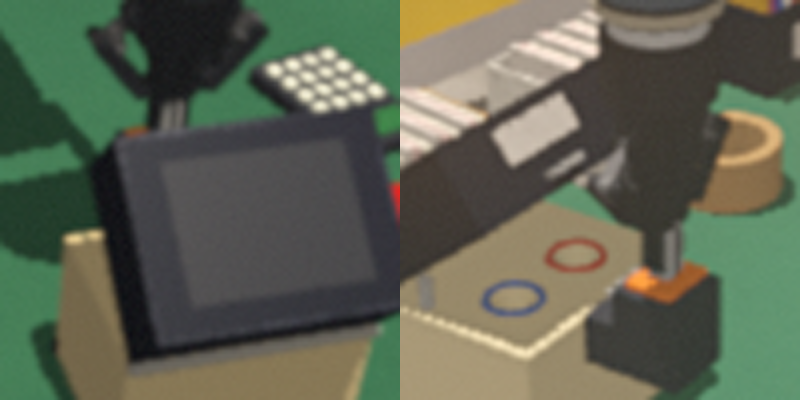

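The lid has popped up. The red ring is at side pixel (244,234), which is the -y well; the lip catch is at about (242,211). I release the tab and compute the geometry.

Emit:
play_rows(
  grip=[1,1,1,1],
  travel=[
    [-0.15,0,0],
    [-0.3,-0.1,0],
    [-0.4,-0.2,0],
    [-0.4,-0.2,0],
  ],
  roll=[0,0,0,0],
)

```text
time_s: 4.33
eef_pos: [0.4767, 0.1783, 0.1807]
ee_rot: [1.112, 1.268, -1.11]
wrist_force: [-0.2, 0.2, 0.3]
gripper_width: -0.001
```

Run:
```python
from h import *
print(r.get_obs()["eef_pos"],r.get_obs()["wrist_force"])
D=r.camera("side")
m=(mask(D,0,10,(225,220,262,255),s=90,v=60)|mask(D,170,179,(225,220,262,255),s=90,v=60))
print(blob(m)); b=blob(m)[2]
print("ring",onz(D,(b[0]+b[2])/2,(b[1]+b[3])/2,.105))
m=mask(D,105,130,(210,235,245,255),s=80,v=50);b=blob(m)[2];print("blue",b,onz(D,(b[0]+b[2])/2,(b[1]+b[3])/2,.105))
t=np.radians(7.6);ex=np.array([np.cos(t),np.sin(t),0]);ey=np.array([-np.sin(t),np.cos(t),0]);C=np.array([.610,.197,0])
w=C-.012*ex-.034*ey;print("exp ring",w)
p,d=ray(D,242,210.75);s=((C-p)@ey)/(d@ey);q=p+s*d-C;print("lip",q@ex,q[2])
cv2.imwrite("pics/lid1.png",cv2.resize(D["image"][150:270,170:330],(800,600),interpolation=cv2.INTER_CUBIC))
```

```text
[0.47674736 0.17831956 0.18068913] [-0.20391962  0.1835631   0.3478234 ]
((np.float64(244.44230769230768), np.float64(234.1153846153846)), 52, (np.int64(236), np.int64(230), np.int64(260), np.int64(242)))
ring [0.58459243 0.16046982 0.105     ]h.py:14: RuntimeWarning: Mean of empty slice.
  y,x=np.nonzero(m);return (x.mean(),y.mean()),len(x),(x.min(),y.min(),x.max(),y.max())
  ret = ret.dtype.type(ret / rcount)
Traceback (most recent call last):
  File "h.py", line 14, in blob
    y,x=np.nonzero(m);return (x.mean(),y.mean()),len(x),(x.min(),y.min(),x.max(),y.max())
                                                         ~~~~~^^
ValueError: zero-size array to reduction operation minimum which has no identity
```

Run:
```python
from h import *
D=r.camera("side")
print("ring",onz(D,243.75,234,.105))
print("blue",onz(D,228.4,244.5,.105))
t=np.radians(7.6);ex=np.array([np.cos(t),np.sin(t),0]);ey=np.array([-np.sin(t),np.cos(t),0]);C=np.array([.610,.197,0])
w=C-.012*ex-.034*ey;print("exp ring",w)
p,d=ray(D,242,210.75);s=((C-p)@ey)/(d@ey);q=p+s*d-C;print("lip",q@ex,q[2])
cv2.imwrite("pics/lid1.png",cv2.resize(D["image"][150:270,170:330],(800,600),interpolation=cv2.INTER_CUBIC))
```

```text
ring [0.60128213 0.16063029 0.105     ]
blue [0.59209806 0.22691244 0.105     ]
exp ring [0.60260213 0.16171159 0.        ]
lip -0.04002950605074532 0.20097943868057533
```

View pics/lid1.png

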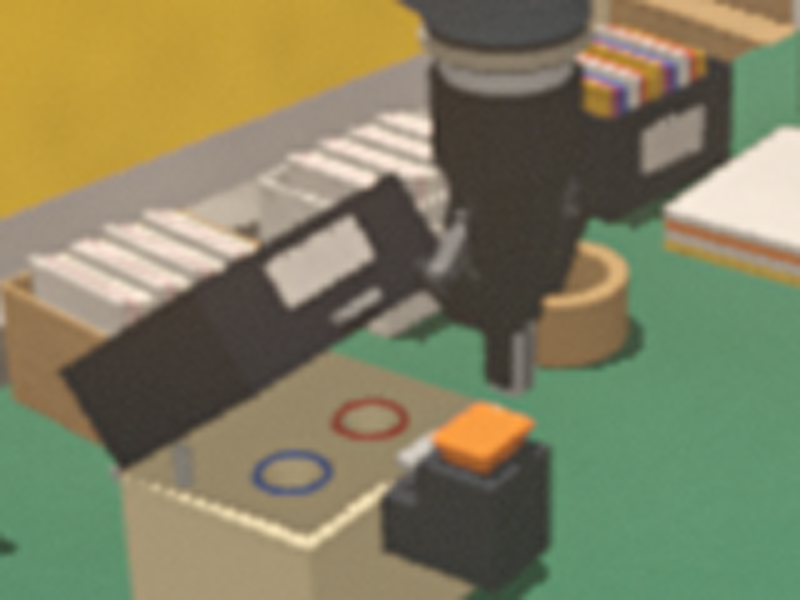

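The lid sits at about 0.7 rad with the arm in front of its lip, and the red ring is at about (0.602, 0.161). Next I approach the lip on the centre line.

Emit:
play_rows(
  grip=[1,1,1,1],
  travel=[
    [0.05,0.25,0],
    [0.09,0.5,0],
    [0.09,0.76,0],
    [0.09,0.76,0],
  ],
  roll=[0,0,0,0],
)

```text
time_s: 4.77
eef_pos: [0.5561, 0.1884, 0.1687]
ee_rot: [1.112, 1.268, -1.112]
wrist_force: [0.3, 0.5, 0.4]
gripper_width: 0.001
```

Emit:
play_rows(
  grip=[1,1,1,1,1,1,1,1],
  travel=[
    [0,0.05,0],
    [0,0.1,0],
    [0,0.14,0],
    [-0.04,0.18,0],
    [-0.07,0.21,0],
    [-0.12,0.26,0],
    [-0.16,0.31,0],
    [-0.16,0.31,0],
  ],
  roll=[0,0,0,0,0,0,0,0],
)

```text
time_s: 5.43
eef_pos: [0.5848, 0.1926, 0.1876]
ee_rot: [1.113, 1.267, -1.11]
wrist_force: [-0.1, -0.3, 0.5]
gripper_width: 0.001
```

Run:
```python
from h import *
D=r.camera("side")
cv2.imwrite("pics/lid2.png",cv2.resize(D["image"][150:270,170:330],(640,480),interpolation=cv2.INTER_CUBIC))
```

```text
(no output)
```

View pics/lid2.png

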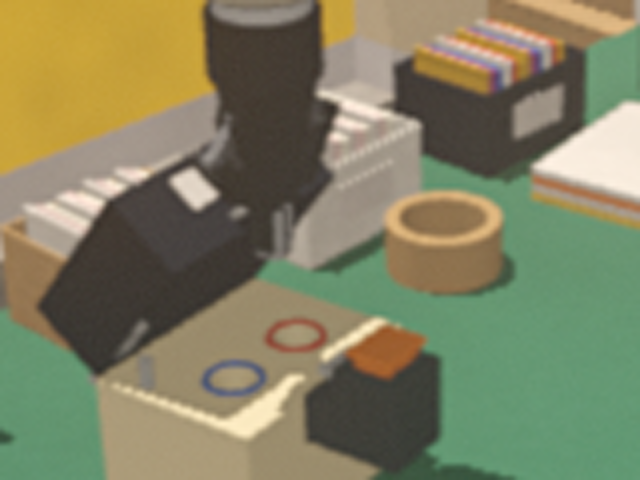

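The fingers are at the lip and the lid is moving with them, with both rings visible. I keep pushing along the arc.

Emit:
play_rows(
  grip=[1,1,1,1,1,1,1,1,1,1],
  travel=[
    [-0.04,0.05,0],
    [-0.08,0.11,0],
    [-0.11,0.16,0],
    [-0.14,0.22,0],
    [-0.17,0.28,0],
    [-0.19,0.34,0],
    [-0.22,0.4,0],
    [-0.24,0.46,0],
    [-0.25,0.52,0],
    [-0.26,0.58,0],
  ],
  roll=[0,0,0,0,0,0,0,0,0,0],
)

```text
time_s: 6.32
eef_pos: [0.6416, 0.2001, 0.2124]
ee_rot: [1.112, 1.269, -1.111]
wrist_force: [-0.2, -0.1, -0.1]
gripper_width: 0.002
```

Run:
```python
from h import *
D=r.camera("side");S=r.camera("scene")
cv2.imwrite("pics/lid3.png",np.hstack([cv2.resize(c["image"][y:y+140,x:x+140],(400,400),interpolation=cv2.INTER_CUBIC) for c,x,y in((D,170,120),(S,280,120))]))
```

```text
(no output)
```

View pics/lid3.png

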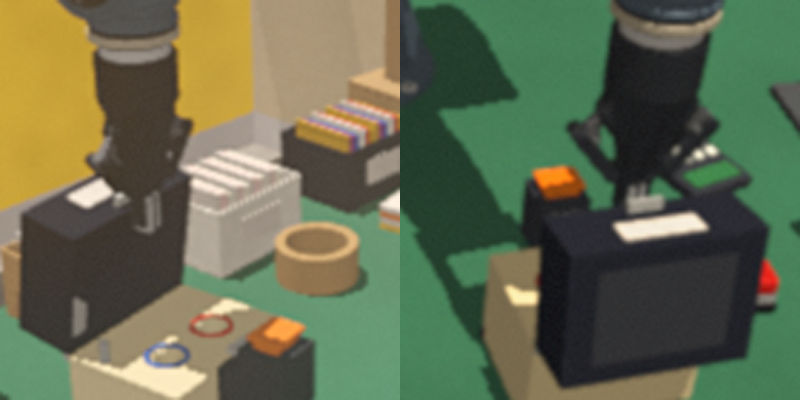

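The lid is almost upright with the fingers at its lip. I'll take the last part slowly.

Emit:
play_rows(
  grip=[1,1,1,1,1,1,1,1,1,1,1],
  travel=[
    [-0.01,0.03,0],
    [-0.01,0.06,0],
    [-0.02,0.09,0],
    [-0.02,0.12,0],
    [-0.02,0.15,0],
    [-0.02,0.18,0],
    [-0.02,0.21,0],
    [-0.02,0.24,0],
    [-0.02,0.27,0],
    [-0.01,0.3,0],
    [-0.01,0.33,0],
  ],
  roll=[0,0,0,0,0,0,0,0,0,0,0],
)

```text
time_s: 7.33
eef_pos: [0.6739, 0.2044, 0.2131]
ee_rot: [1.111, 1.269, -1.112]
wrist_force: [-0.1, 1.2, -0.2]
gripper_width: -0.003
```

Emit:
play_rows(
  grip=[1,1,1,1,1],
  travel=[
    [0,0.03,0],
    [0,0.06,0],
    [0,0.08,0],
    [0,0.1,0],
    [0,0.12,0],
  ],
  roll=[0,0,0,0,0],
)

```text
time_s: 7.75
eef_pos: [0.6852, 0.2059, 0.2131]
ee_rot: [1.111, 1.27, -1.113]
wrist_force: [-12.2, -1.6, 3.6]
gripper_width: 0.0
```

A 12 N rise shows the lid is against its stop. I back off and travel to the marker.

Emit:
play_rows(
  grip=[1,1,1,1,1],
  travel=[
    [0,-0.1,0],
    [0,-0.3,0],
    [-0.3,-0.5,0],
    [-0.6,-0.6,0],
    [-0.6,-0.6,0],
  ],
  roll=[0,0,0,0,0],
)

```text
time_s: 8.17
eef_pos: [0.6265, 0.1985, 0.28]
ee_rot: [1.116, 1.264, -1.105]
wrist_force: [0.3, -0.3, 0.9]
gripper_width: 0.0
```

Emit:
play_rows(
  grip=[1,1,1,1],
  travel=[
    [0,-0.15,0.33],
    [0,-0.3,0.67],
    [0,-0.47,1],
    [0,-0.47,1],
  ],
  roll=[0,0,0,0],
)

```text
time_s: 8.5
eef_pos: [0.5914, 0.0882, 0.2737]
ee_rot: [1.113, 1.266, -1.115]
wrist_force: [-0.8, -0.1, 0.6]
gripper_width: 0.001
```

Emit:
play_rows(
  grip=[-0.2,-0.2,-0.2,-0.2],
  travel=[
    [0,-0.15,0.33],
    [0,-0.3,0.67],
    [0,-0.47,1],
    [0,-0.47,1],
  ],
  roll=[0,0,0,0],
)

```text
time_s: 8.83
eef_pos: [0.558, -0.017, 0.2736]
ee_rot: [1.113, 1.266, -1.115]
wrist_force: [0.0, 0.1, -0.1]
gripper_width: 0.567
```

Emit:
play_rows(
  grip=[-0.2,-0.2,-0.2,-0.2],
  travel=[
    [0,-0.15,0.33],
    [0,-0.3,0.67],
    [0,-0.47,1],
    [0,-0.47,1],
  ],
  roll=[0,0,0,0],
)

```text
time_s: 9.17
eef_pos: [0.5246, -0.1222, 0.2735]
ee_rot: [1.113, 1.266, -1.115]
wrist_force: [-1.2, 0.7, -0.0]
gripper_width: 0.598
```

Emit:
play_rows(
  grip=[-0.2,-0.2,-0.2,-0.2,-0.2],
  travel=[
    [0,-0.15,0.33],
    [0,-0.3,0.67],
    [0,-0.47,1],
    [0,-0.47,1],
    [0,-0.47,1],
  ],
  roll=[0,0,0,0,0],
)

```text
time_s: 9.58
eef_pos: [0.4922, -0.2243, 0.2733]
ee_rot: [1.114, 1.267, -1.113]
wrist_force: [0.0, 0.0, -0.3]
gripper_width: 0.6
```

Run:
```python
from h import *
o=r.get_obs();print(o["eef_pos"],o["gripper_width"])
D=r.camera("side");W=r.camera("wrist");S=r.camera("scene");print(np.round(W["cam_to_world"],3).tolist())
f=lambda i:cv2.resize(i,(400,400),interpolation=cv2.INTER_CUBIC)
cv2.imwrite("pics/m1.png",np.hstack([np.vstack([f(D["image"][120:260,170:310])[:300],f(S["image"][150:290,280:420])[:300]]),np.vstack([cv2.resize(W["image"],(400,300)),cv2.resize(S["image"][120:225,100:240],(400,300))])]))
```

```text
[ 0.49220084 -0.22426262  0.27334133] 0.5999177120719081
[[0.131, -0.947, -0.293, 0.568], [-0.991, -0.125, -0.04, -0.212], [0.001, 0.296, -0.955, 0.417], [0.0, 0.0, 0.0, 1.0]]
```

View pics/m1.png

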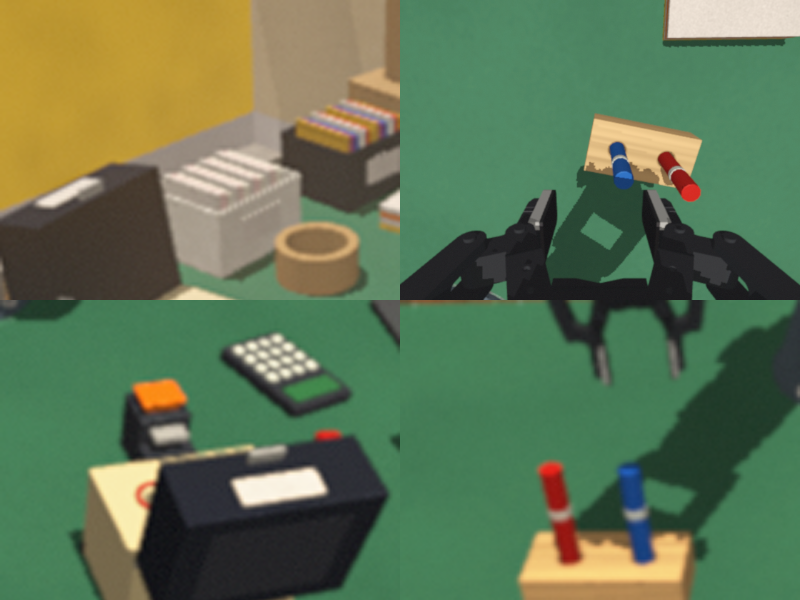

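The lid is leaning back open with the arm away from it. The wrist view shows the red marker's top at about wrist pixel (409,269) and the blue one beside it, so I localise the red top.

Run:
```python
from h import *
W=r.camera("wrist");b=(350,200,440,290)
print("top by eye",onz(W,409,269,.16),"blue",onz(W,(623-400)*1.4,178*1.4,.16))
h=cv2.cvtColor(W["image"],cv2.COLOR_BGR2HSV)
m=(mask(W,0,6,b,v=50)|mask(W,172,179,b,v=50));print(blob(m))
m2=(mask(W,0,6,b,v=195)|mask(W,172,179,b,v=195));print(blob(m2)[:2],onz(W,*blob(m2)[0],.16))
p=onz(W,*blob(m2)[0],.16)-r.get_obs()["eef_pos"]
print("move y,z",p@[.991,.132,0],p@[.132,-.991,0])
```

```text
top by eye [ 0.45678068 -0.32776315  0.16      ] blue [ 0.46324575 -0.25037174  0.16      ]
((np.float64(392.9315494710641), np.float64(250.18855009334163)), 1607, (np.int64(362), np.int64(213), np.int64(421), np.int64(282)))
((np.float64(408.0148305084746), np.float64(270.1906779661017)), 472) [ 0.45568088 -0.32724479  0.16      ]
move y,z -0.05065012575162256 0.09930083890975758
```

Emit:
play_rows(
  grip=[-0.2,-0.2,-0.2,-0.2,-0.2],
  travel=[
    [0,-0.15,0.33],
    [0,-0.3,0.67],
    [0,-0.49,0.99],
    [0.4,-0.49,0.99],
    [0.7,-0.49,0.99],
  ],
  roll=[0,0,0,0,0],
)

```text
time_s: 10.2
eef_pos: [0.4568, -0.3286, 0.2025]
ee_rot: [1.112, 1.266, -1.112]
wrist_force: [-0.3, 1.1, -1.4]
gripper_width: 0.595
```

Run:
```python
from h import *
W=r.camera("wrist");b=(150,100,440,400);o=r.get_obs()["eef_pos"]
m=(mask(W,0,6,b,v=50)|mask(W,172,179,b,v=50));print(blob(m))
m2=(mask(W,0,6,b,v=195)|mask(W,172,179,b,v=195));q=onz(W,*blob(m2)[0],.16);print(blob(m2),q,o)
p=q-o
print("move y,z",p@[.991,.132,0],p@[.132,-.991,0])
```

```text
((np.float64(278.27632163482895), np.float64(227.45135495335407)), 2251, (np.int64(259), np.int64(182), np.int64(297), np.int64(264)))
((np.float64(278.13936927772124), np.float64(245.7416073245168)), 983, (np.int64(260), np.int64(229), np.int64(296), np.int64(263))) [ 0.45576368 -0.32682957  0.16      ] [ 0.4547669  -0.325925    0.19626024]
move y,z 0.0008684027594742587 0.001028002408094764
```

Emit:
play_rows(
  grip=[-0.2,-0.2,-0.2,-0.2,-0.2],
  travel=[
    [0.2,0,0],
    [0.4,0,0],
    [0.6,0,0],
    [0.78,0,0],
    [0.78,0,0],
  ],
  roll=[0,0,0,0,0],
)

```text
time_s: 10.67
eef_pos: [0.4563, -0.3259, 0.1231]
ee_rot: [1.111, 1.274, -1.111]
wrist_force: [0.2, 1.2, -0.5]
gripper_width: 0.602
```

Emit:
play_rows(
  grip=[1,1,1,1,1,1,1,1],
  travel=[
    [0,0,0],
    [0,0,0],
    [0,0,0],
    [0,0,0],
    [0,0,0],
    [0,0,0],
    [0,0,0],
    [0,0,0],
  ],
  roll=[0,0,0,0,0,0,0,0],
  force=40,
)

```text
time_s: 11.33
eef_pos: [0.4575, -0.3281, 0.127]
ee_rot: [1.111, 1.266, -1.111]
wrist_force: [-0.2, 0.9, 7.1]
gripper_width: 0.246
```

Emit:
play_rows(
  grip=[1,1,1,1,1],
  travel=[
    [-0.15,0,0],
    [-0.4,0,0],
    [-0.7,0,0],
    [-1,0,0],
    [-1,0,0],
  ],
  roll=[0,0,0,0,0],
)

```text
time_s: 11.75
eef_pos: [0.4586, -0.3293, 0.2319]
ee_rot: [1.11, 1.259, -1.11]
wrist_force: [0.3, -0.7, -0.1]
gripper_width: 0.244
```

Emit:
play_rows(
  grip=[1,1,1,1,1],
  travel=[
    [-0.3,0.08,-0.2],
    [-0.6,0.16,-0.4],
    [-0.6,0.27,-0.65],
    [-0.6,0.41,-0.93],
    [-0.6,0.41,-0.93],
  ],
  roll=[0,0,0,0,0],
)

```text
time_s: 12.17
eef_pos: [0.4862, -0.2265, 0.2863]
ee_rot: [1.111, 1.269, -1.108]
wrist_force: [-0.1, -0.3, 0.0]
gripper_width: 0.245
```

Emit:
play_rows(
  grip=[1,1,1,1],
  travel=[
    [0,0.13,-0.3],
    [0,0.27,-0.6],
    [0,0.41,-0.93],
    [0,0.41,-0.93],
  ],
  roll=[0,0,0,0],
)

```text
time_s: 12.5
eef_pos: [0.5144, -0.1284, 0.2856]
ee_rot: [1.11, 1.27, -1.108]
wrist_force: [-0.1, -0.1, -0.7]
gripper_width: 0.245
```

Emit:
play_rows(
  grip=[1,1,1,1],
  travel=[
    [0,0.13,-0.3],
    [0,0.27,-0.6],
    [0,0.41,-0.93],
    [0,0.41,-0.93],
  ],
  roll=[0,0,0,0],
)

```text
time_s: 12.83
eef_pos: [0.5428, -0.0309, 0.2855]
ee_rot: [1.11, 1.27, -1.108]
wrist_force: [0.7, -0.5, -0.4]
gripper_width: 0.247
```

Emit:
play_rows(
  grip=[1,1,1,1],
  travel=[
    [0,0.13,-0.3],
    [0,0.27,-0.6],
    [0,0.41,-0.93],
    [0,0.41,-0.93],
  ],
  roll=[0,0,0,0],
)

```text
time_s: 13.17
eef_pos: [0.5712, 0.0666, 0.2853]
ee_rot: [1.11, 1.27, -1.108]
wrist_force: [0.2, -0.1, -0.4]
gripper_width: 0.242
```

Run:
```python
from h import *
W=r.camera("wrist");D=r.camera("side");S=r.camera("scene");o=r.get_obs();print(o["eef_pos"],o["gripper_width"],o["wrist_force"])
for n,c in(("W",W),("D",D),("S",S)): cv2.imwrite(f"pics/p_{n}.png",c["image"])
cv2.imwrite("pics/p1.png",np.vstack([np.hstack([cv2.resize(W["image"],(400,300)),cv2.resize(D["image"][140:260,170:330],(400,300),interpolation=2)]),np.hstack([cv2.resize(S["image"][120:225,280:420],(400,300),interpolation=2),np.zeros((300,400,3),np.uint8)])]))
```

```text
[0.57028285 0.06212011 0.28526568] 0.24465391318697718 [-0.15579749  0.15170551 -0.79324476]
```

View pics/p1.png

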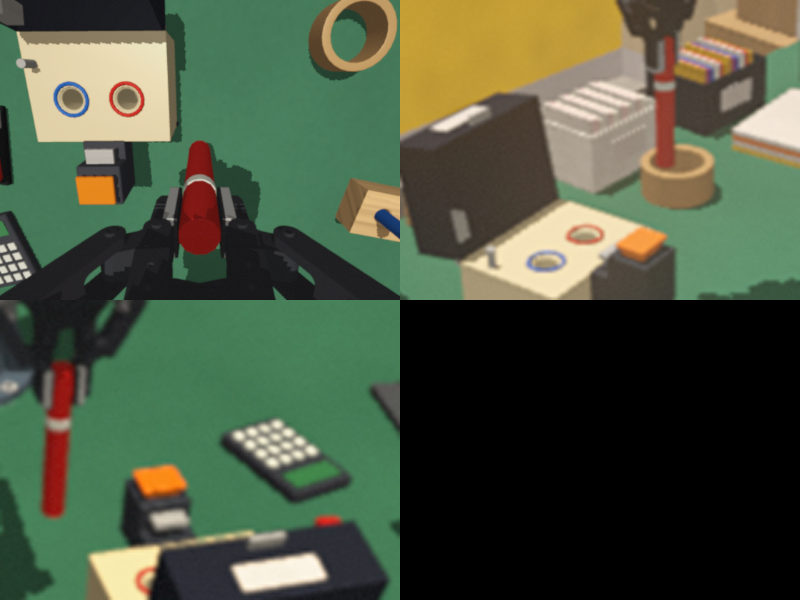

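The lid is open, the marker is held upright, and the red-ringed well is unobstructed at wrist pixel (178,139). Next I fit the ring and the marker axis.

Run:
```python
from h import *
W=r.camera("wrist");D=r.camera("side");S=r.camera("scene");o=r.get_obs()["eef_pos"]
def red(c,b,s=110,v=50): return mask(c,0,7,b,s,v)|mask(c,170,179,b,s,v)
def ring(c,b,s):
    m=red(c,b,s);k=max(cv2.findContours(m,0,1)[0],key=cv2.contourArea);e=cv2.fitEllipse(cv2.convexHull(k));return e
for n,c,b,s in(("W",W,(145,105,210,175),110),("D",D,(228,222,262,245),90)):
    e=ring(c,b,s);print(n,e,onz(c,*e[0],.1055))
# marker centreline in side & scene: rows
L={}
for n,c,b in(("D",D,(268,150,285,210)),("S",S,(290,140,312,205))):
    m=red(c,b,130,50);y,x=np.nonzero(m);print(n,blob(m)[1:])
    p=np.polyfit(y,x,1);L[n]=(p,y.min(),y.max(),c)
# each view: plane of camera centre and centreline; intersect -> axis line
N=[];K=[]
for p,y0,y1,c in L.values():
    q,d1=ray(c,np.polyval(p,y0),y0);_,d2=ray(c,np.polyval(p,y1),y1);n=np.cross(d1,d2);n/=np.linalg.norm(n);N.append(n);K.append(n@q)
N=np.array(N)
for z in(.168,.24,.304): print(z,np.linalg.solve(N[:,:2],np.array(K)-N[:,2]*z)-o[:2])
print(o)
```

```text
W ((171.37554931640625, 136.6751708984375), (47.020042419433594, 51.27369689941406), 139.1755828857422) [0.60240263 0.16272363 0.1055    ]Traceback (most recent call last):
  File "<stdin>", line 7, in <module>
  File "<stdin>", line 5, in ring
cv2.error: OpenCV(4.12.0) /io/opencv/modules/imgproc/src/shapedescr.cpp:361: error: (-201:Incorrect size of input array) There should be at least 5 points to fit the ellipse in function 'fitEllipseNoDirect'
```

```bash
cat > m.py <<'E'
from h import *
W=r.camera("wrist");D=r.camera("side");S=r.camera("scene");o=r.get_obs()["eef_pos"]
def red(c,b,s=110,v=50): return mask(c,0,7,b,s,v)|mask(c,170,179,b,s,v)
E
python3 - <<'E'
from m import *
for n,c,b,ss in(("W",W,(150,105,210,175),(150,180)),("D",D,(228,215,262,250),(70,110))):
  for s in ss:
    m=red(c,b,s);y,x=np.nonzero(m)
    if len(x)<6: print(n,s,len(x));continue
    e=cv2.fitEllipse(cv2.convexHull(np.c_[x,y].astype(np.int32)));print(n,s,blob(m)[1:],np.round(e[0],1),np.round(e[1],1),onz(c,*e[0],.1055))
N=[];K=[]
for n,c,b in(("D",D,(268,150,285,210)),("S",S,(290,135,312,205))):
    m=red(c,b,130,50);y,x=np.nonzero(m);print(n,blob(m)[1:]);ys=np.unique(y)[1:-2]
    p=np.polyfit(ys,[x[y==t].mean() for t in ys],1)
    q,d1=ray(c,np.polyval(p,ys[0]),ys[0]);_,d2=ray(c,np.polyval(p,ys[-1]),ys[-1]);k=np.cross(d1,d2);k/=np.linalg.norm(k);N.append(k);K.append(k@q)
N=np.array(N)
for z in(.168,.24,.304): print(z,np.linalg.solve(N[:,:2],np.array(K)-N[:,2]*z)-o[:2])
print(o)
E
```

```text
W 150 (566, (np.int64(150), np.int64(112), np.int64(195), np.int64(161))) [170.6 136.7] [46.8 51.2] [0.60243564 0.16273313 0.1055    ]
W 180 (475, (np.int64(150), np.int64(113), np.int64(194), np.int64(161))) [170.6 136.8] [45.9 50.3] [0.60237996 0.16269788 0.1055    ]Traceback (most recent call last):
  File "<stdin>", line 6, in <module>
cv2.error: OpenCV(4.12.0) /io/opencv/modules/imgproc/src/shapedescr.cpp:361: error: (-201:Incorrect size of input array) There should be at least 5 points to fit the ellipse in function 'fitEllipseNoDirect'
```

Run:
```python
from m import *
m=red(W,(135,100,210,175),150);y,x=np.nonzero(m);e=cv2.fitEllipse(cv2.convexHull(np.c_[x,y].astype(np.int32)));print(blob(m)[1:],e[:2],onz(W,*e[0],.1055))
N=[];K=[]
for n,c,b in(("D",D,(266,150,288,210)),("S",S,(288,135,312,205))):
    m=red(c,b,130,50);y,x=np.nonzero(m);print(n,blob(m)[1:]);ys=np.unique(y)[1:-2]
    p=np.polyfit(ys,[x[y==t].mean() for t in ys],1)
    q,d1=ray(c,np.polyval(p,ys[0]),ys[0]);_,d2=ray(c,np.polyval(p,ys[-1]),ys[-1]);k=np.cross(d1,d2);k/=np.linalg.norm(k);N.append(k);K.append(k@q)
N=np.array(N)
for z in(.168,.24,.304): print(z,np.linalg.solve(N[:,:2],np.array(K)-N[:,2]*z)-o[:2])
print(o)
```

```text
(632, (np.int64(147), np.int64(112), np.int64(195), np.int64(161))) ((170.96128845214844, 136.87803649902344), (46.77931594848633, 50.99774932861328)) [0.60241825 0.16279067 0.1055    ]
D (276, (np.int64(272), np.int64(154), np.int64(280), np.int64(206)))
S (364, (np.int64(295), np.int64(141), np.int64(305), np.int64(195)))
0.168 [ 0.00022577 -0.00159779]
0.24 [-0.00676666  0.00141579]
0.304 [-0.01298216  0.00409452]
[0.57035633 0.06220747 0.28534778]
```

Run:
```python
from m import *
cd=dict
def axis(items):
    N=[];K=[]
    for c,im,b,hue in items:
        x0,y0,x1,y1=b
        h=cv2.cvtColor(im,cv2.COLOR_BGR2HSV);sat=(h[...,1].astype(float)/255)*((h[...,0]<8)|(h[...,0]>168)) if hue=="r" else (h[...,1]/255.)*((h[...,0]>100)&(h[...,0]<130))
        ys=np.arange(y0,y1);xs=np.arange(x0,x1);w=(sat[y0:y1,x0:x1]>.5)*1.
        cx=(w*xs).sum(1)/w.sum(1);print(np.round(cx,1).tolist(),w.sum(1).astype(int).tolist());p=np.polyfit(ys,cx,1)
        q,d1=ray(c,np.polyval(p,y0),y0);_,d2=ray(c,np.polyval(p,y1),y1);k=np.cross(d1,d2);k/=np.linalg.norm(k);N.append(k);K.append(k@q)
    N=np.array(N);f=lambda z:np.linalg.solve(N[:,:2],np.array(K)-N[:,2]*z);return f
f=axis([(D,D["image"],(264,178,288,203),"r"),(S,S["image"],(286,170,314,192),"r")])
for z in(.168,.24,.304): print(z,f(z)-o[:2])
s0=cv2.imread("pics/side0.png");c0=cv2.imread("pics/scene0.png")
f=axis([(D,s0,(375,193,392,205),"r"),(S,c0,(146,182,168,207),"r")])
for z in(.05,.15): print("stand red",z,f(z))
```

```text
[275.5, 276.5, 276.0, 276.5, 277.0, 277.0, 276.5, 276.5, 276.5, 276.5, 276.5, 276.5, 276.0, 276.0, 276.0, 276.0, 276.0, 276.0, 276.0, 276.0, 276.0, 276.5, 276.5, 276.5, 276.0] [8, 8, 7, 8, 7, 7, 8, 8, 8, 8, 8, 8, 7, 7, 7, 7, 7, 7, 7, 7, 7, 6, 6, 6, 7]
[299.5, 299.0, 299.0, 299.0, 299.0, 299.0, 299.0, 299.0, 298.5, 298.5, 299.0, 298.5, 298.5, 298.5, 298.5, 298.0, 298.0, 298.0, 298.0, 298.0, 298.0, 298.0] [8, 7, 7, 7, 7, 7, 7, 7, 8, 8, 7, 8, 8, 8, 8, 7, 7, 7, 7, 7, 7, 7]
0.168 [-0.00194724 -0.00056655]
0.24 [-0.00455672  0.00033885]
0.304 [-0.00687625  0.00114364]
[nan, 379.5, 381.5, 381.0, 381.0, 381.0, 381.0, 381.0, 380.5, 380.5, 380.5, 380.5] [0, 2, 6, 5, 5, 5, 5, 5, 4, 4, 4, 4]
[153.0, 153.0, 153.0, 154.0, 154.0, 154.0, 154.0, 154.5, 155.0, 155.0, 154.5, 154.5, nan, nan, 159.0, 157.5, 157.0, 157.0, 157.0, 157.0, 157.5, 157.5, 157.5, 158.0, 158.5] [7, 7, 7, 7, 7, 7, 7, 6, 7, 7, 6, 4, 0, 0, 1, 4, 7, 7, 7, 7, 6, 6, 6, 7, 6]
stand red 0.05 [nan nan]
stand red 0.15 [nan nan]<stdin>:9: RuntimeWarning: invalid value encountered in divide
```

Emit:
play_rows(
  grip=[1,1,1,1,1,1,1],
  travel=[
    [0,0.15,-0.3],
    [0,0.3,-0.6],
    [0,0.465,-0.95],
    [0.15,0.465,-0.95],
    [0.3,0.465,-0.95],
    [0.4,0.465,-0.95],
    [0.4,0.465,-0.95],
  ],
  roll=[0,0,0,0,0,0,0],
)

```text
time_s: 14.5
eef_pos: [0.603, 0.1627, 0.243]
ee_rot: [1.109, 1.271, -1.114]
wrist_force: [-0.4, 0.4, -0.8]
gripper_width: 0.245
```

Run:
```python
from m import *
o=r.get_obs();print(o["eef_pos"],o["wrist_force"])
f=lambda i:cv2.resize(i,(400,400),interpolation=cv2.INTER_CUBIC)
cv2.imwrite("pics/q.png",np.hstack([f(D["image"][175:255,210:290]),f(W["image"][60:340,140:420])]))
```

```text
[0.60432503 0.16258131 0.24617667] [-0.62957196  0.84650423 -0.1099383 ]
```

View pics/q.png

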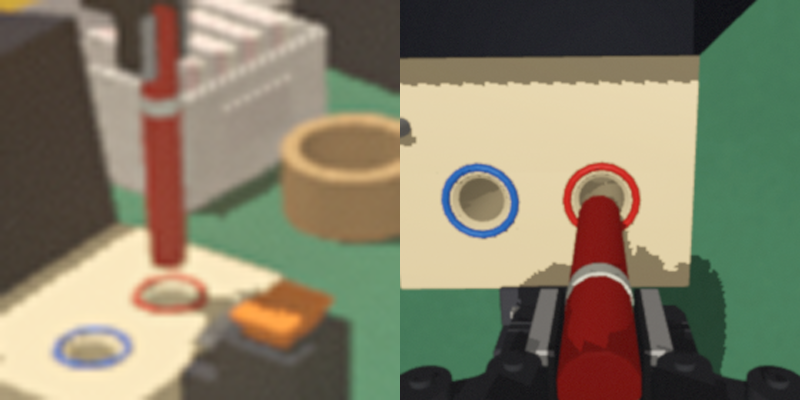

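The foot sits directly over the red-ringed well in both views: side foot at (243.6,226.6) against ring centre (244,234). I lower it slowly.

Emit:
play_rows(
  grip=[1,1,1,1,1,1,1],
  travel=[
    [0.08,0,0],
    [0.14,0,0],
    [0.19,0,0],
    [0.24,0,0],
    [0.29,0,0],
    [0.34,0,0],
    [0.38,0,0],
  ],
  roll=[0,0,0,0,0,0,0],
)

```text
time_s: 15.23
eef_pos: [0.6039, 0.1629, 0.2066]
ee_rot: [1.111, 1.269, -1.112]
wrist_force: [0.2, 0.1, -0.6]
gripper_width: 0.246
```

Emit:
play_rows(
  grip=[1,1,1,1,1,1,1,1,1],
  travel=[
    [0.08,0,0],
    [0.17,0,0],
    [0.26,0,0],
    [0.35,0,0],
    [0.44,0,0],
    [0.53,0,0],
    [0.61,0,0],
    [0.67,0,0],
    [0.7,0,0],
  ],
  roll=[0,0,0,0,0,0,0,0,0],
)

```text
time_s: 15.98
eef_pos: [0.6037, 0.1628, 0.1362]
ee_rot: [1.111, 1.269, -1.112]
wrist_force: [1.0, -0.0, 0.1]
gripper_width: 0.245
```

Emit:
play_rows(
  grip=[1,1,1,1,1],
  travel=[
    [0.03,0,0],
    [0.05,0,0],
    [0.07,0,0],
    [0.09,0,0],
    [0.09,0,0],
  ],
  roll=[0,0,0,0,0],
)

```text
time_s: 16.4
eef_pos: [0.6039, 0.1628, 0.1281]
ee_rot: [1.112, 1.269, -1.112]
wrist_force: [0.2, 0.2, 0.1]
gripper_width: 0.245
```

Emit:
play_rows(
  grip=[1,1,1],
  travel=[
    [0.01,0,0],
    [0.02,0,0],
    [0.02,0,0],
  ],
  roll=[0,0,0],
)

```text
time_s: 16.65
eef_pos: [0.6045, 0.163, 0.1271]
ee_rot: [1.112, 1.268, -1.111]
wrist_force: [-0.5, -0.1, 4.5]
gripper_width: 0.241
```

A 4.5 N rise shows the marker is on the bottom. I release it and retreat.

Emit:
play_rows(
  grip=[0.2,0,-0.2,-0.2,-0.2,-0.2],
  travel=[
    [0,0,0],
    [0,0,0],
    [0,0,0],
    [0,0,0],
    [0,0,0],
    [0,0,0],
  ],
  roll=[0,0,0,0,0,0],
)

```text
time_s: 17.15
eef_pos: [0.604, 0.1628, 0.1262]
ee_rot: [1.112, 1.269, -1.112]
wrist_force: [-0.5, 0.4, 0.3]
gripper_width: 0.602
```

Emit:
play_rows(
  grip=[-0.2,-0.2,-0.2,-0.2,-0.2,-0.2],
  travel=[
    [-0.1,0,0],
    [-0.3,0,0],
    [-0.5,0,0],
    [-0.75,0,0],
    [-1,0,0],
    [-1,0,0],
  ],
  roll=[0,0,0,0,0,0],
)

```text
time_s: 17.65
eef_pos: [0.6059, 0.1633, 0.2324]
ee_rot: [1.116, 1.264, -1.105]
wrist_force: [1.4, 0.0, 0.0]
gripper_width: 0.599
```

Emit:
play_rows(
  grip=[-0.2,-0.2,-0.2,-0.2,-0.2,-0.2],
  travel=[
    [-0.1,-0.2,0.2],
    [-0.3,-0.4,0.5],
    [-0.3,-0.6,0.8],
    [-0.3,-0.8,1],
    [-0.3,-0.8,1],
    [-0.3,-0.8,1],
  ],
  roll=[0,0,0,0,0,0],
)

```text
time_s: 18.15
eef_pos: [0.5375, 0.0524, 0.2571]
ee_rot: [1.113, 1.267, -1.112]
wrist_force: [1.1, 0.2, -0.3]
gripper_width: 0.599
```

Run:
```python
from m import *
o=r.get_obs();print(o["time_s"],o["eef_pos"],o["wrist_force"],np.abs(o["joint_velocities"]).max())
f=lambda i:cv2.resize(i,(400,300),interpolation=cv2.INTER_CUBIC)
cv2.imwrite("pics/end.png",np.vstack([np.hstack([f(D["image"][150:270,170:330]),f(W["image"])]),np.hstack([f(S["image"][140:260,280:440]),f(S["image"][140:320,60:300])])]))
```

```text
18.3 [0.53823821 0.05385026 0.25642537] [-0.08988519  0.61859953  0.38778341] 0.009540257100900095
```

View pics/end.png

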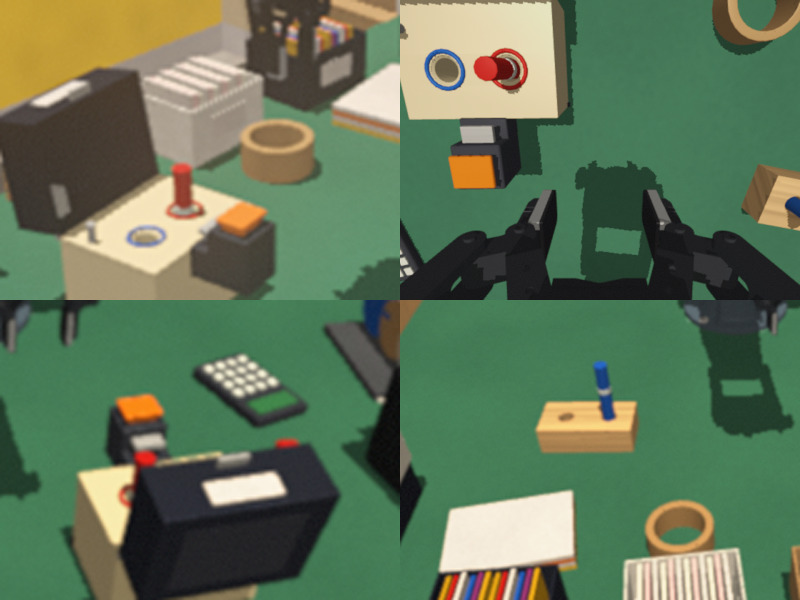

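The final picture shows the marker standing in the red-ringed well with its band at the deck and the lid leaning back open. The blue marker is still in its stand and the arm is clear.

```bash
python3 -c "
from plant import r
print(r.finish_job())"
```

```text
the job is handed in; nothing more can be done
None
```

The red marker is standing in the red-ringed well with the lid open against its stop. I handed the job in at about 18.3 s on the robot's clock, well inside the 66 s limit.

- **Lid:** Pressing the orange tab popped the lid up. I then pushed it slowly back along its arc until a 12 N rise showed it was against the stop. It stayed leaning back after the arm left.
- **Marker:** I took the red marker from the stand and lowered it into the well. It went in with no contact force. I let go only after a 4.5 N contact at the bottom, at the same height it had in the stand, since both floors are about 10 mm above the counter.
- **Last checks:** The final pictures show the marker upright with its band at the deck, and the blue marker, tape roll and card pack where they were. Only part of the stapler shows in those pictures and I did not check it closely; the arm never went near it. The arm was clear and touching nothing.
- **Failed or disagreeing checks:**
  - Several colour-mask fits failed and were redone.
  - My first estimate of the held marker's tilt came out falsely at about 6°, because the fingers hid part of it; the better estimate was about 2°.
  - The last bit of the tab press peaked at 29 N against the tab's stop, more than it needed but under the 40 N limit.

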